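# Shift the feed-change lever through its H-gate

### The arm

A 6-joint arm with a two-finger parallel gripper is mounted at the origin on a cart in front of the work surface, level with it; the furniture and walls round the work are solid. World frame = base frame: x ahead of the robot, y to its left, z up, the work surface at z = 0. Lengths are in m, angles in rad, forces in N, time in s.
With the tool pointing down it reaches from about 0.325 to 1 m from the base axis. Payload 5.1 kg.
Tool frame: the origin (TCP) lies midway between the tips of the shut fingers; the grasp point (between the pads) lies 19 mm behind it; z points along the fingers, y is the direction in which the jaws open and shut (so a half turn about z gives the same grasp; the last joint's range is limited). The gripper opens to 85 mm and grips with 20 to 120 N. Pads are 22 mm wide; open, the fingers measure 114 mm over their backs; the gripper's body (76 mm by 85 mm) begins 54 mm behind the grasp point. The pads swing forward as they close: fully open they stand 13 mm farther back than shut.
Start: joints at [1.22, 0.124, 1.65, -0, 1.367, -0.083], TCP at [0.172, 0.627, 0.204] pointing down, gripper open.
Joint ranges: [-2.61, 2.61], [-1.02, 2.33], [0.03, 2.71], [-1.35, 4.49], [0.32, 2.68], [-2.91, 2.91]. Speed limits (rad/s): [2.57, 2.57, 3.14, 3.14, 3.14, 3.14].

### API

Orientations are given as a unit quaternion [w, x, y, z].
In Python, from bench import robot gives the robot as it stands. The module is installed in compiled form; this text tells all that it offers. Calls block until the motion is done:
- robot.movep(position, orientation): joint-space move of the TCP to a pose.
- robot.move_l(position, ori=None, feed=0.15): straight line of the TCP; ori=None keeps the orientation; feed is the mean speed in m/s.
- robot.set_joints(angles): joint-space move.
- robot.set_gripper(opening, grasp_force=None): finger opening in m; grasp_force is the grip in N (None keeps the last); returns when the fingers have stopped.
- robot.wait(seconds).
- robot.solve_ik(position, orientation): joint angles nearest the present ones, or None.
- robot.sense(): the state.
- robot.snapshot(name): name is "side" or "top"; returns the picture (420x560x3 uint8, blue, green, red); there is no depth.
- robot.camera_info(name): a dict with "camera_matrix" (3x3 intrinsics, pixels), "distortion" ([k1, k2, p1, p2, k3] as OpenCV has them; the pictures are not rectified), "extrinsics" (4x4, takes a point from camera to world coordinates). Camera axes: x right, y up, looking along -z (the intrinsics and any distortion apply to the point x, -y, -z); pixel columns grow to the right and rows downward; lengths in m; the calibration is good to about 2 mm. A picture is of the moment at which its call begins. camera_info takes no time and is no camera call.
A pose or a line that the arm cannot do raises robot.Unreachable and nothing moves.
- robot.job_done(): hands the job in, once; it reports no verdict.
Trained networks look in the newest picture that a camera, given by its name, has taken for a name from the list of things; names that differ only in an ending like _2 or _b are one class to them, and where a whole thing is asked for, a point or a joint stands for the part that bears it (a point fixed in the world has none). Each returns a list of dicts, best first, with "score" (0 to 1); they miss things now and then, are a little off and sometimes report something else, mostly with a low value. They report only what shows in the picture. A call takes as long as a camera call.
- robot.search_frame(query, camera): "position" ([column, row] in pixels, amid what is visible of it).
The state is a dict: "clock": time; "qpos": joint angles; "dq": joint speeds; "tau": joint torques, N m; "position": TCP position; "tool_rot": TCP orientation; "wrist_force": force on the tool from outside, world axes, zero at the start; "wrist_torque": the same for the moment, N m; "grip_width": finger opening in m.
Only numpy, scipy, OpenCV 4.12 (cv2) and the standard library are available. Lean on these libraries where they do the work, as an engineer would, in place of code of your own. Each camera call takes 0.05 s, during which the arm holds its last target.

### The job

Push the lever of the feed-change box through its H-shaped gate, out of the near left slot and fully home into the slot that has the standing peg beside its end, without running it into any of the slots marked by a low button on the way. Only push it with the fingertips or the outside of the fingers: never take the handle between the fingers. Leave the lever standing there, and leave the brush, the wheel and the bit block where they are.

Things in the scene. Friction and masses are not known exactly. Their poses are not given: they have to be found in the camera images.
- feed_box: Fixed gear box: green casting on a dark foot 150 x 140 mm, with a steel gate plate on top, 78 mm above the bench. Origin: centre of the underside; x points to the far side, y to the left, z up; the box is turned by up to 0.4 rad about z. Bearing bosses with shaft stubs stick out left and right, 38 mm up, to 85 mm from the centre.
- gate (a point): Centre of the H-shaped opening, on the plate's upper face; axes as the box's. Two slots along x, 16 mm wide, at y = +18 mm (left) and y = -18 mm (right), run from x = -31 to +31 mm; a cross slot along y, 20 mm wide, joins them at x = 0 only. The lever's 12 mm stem stands in it and can change sides only within 4 mm of x = 0.
- yoke (a joint): Fore-and-aft tilt of the lever, rad, about the box's y axis; the pivot is on the box's centre line, 20 mm above the bench. 0 upright, in line with the cross slot; + leans to the far side. Slot ends (hard stops): +-0.392. Crossing is possible within about 0.06 rad of 0. Starts between -0.39 and -0.2. Friction 0.22 N m (about 2 N at the handle), no spring: it stays where it is left.
- lever (a joint): Sideways tilt of the lever, rad, about the tilted x axis of the yoke, same pivot: positive leans to the left (+y of the box), about +0.30 in the left slots and -0.30 in the right slots; the gate's walls stop it a little beyond. Starts at about +0.30 (left). Same friction as the other tilt.
- lever_grip (a point): Middle of the lever's handle, on its axis, 123 mm from the pivot along the lever. The handle is a black round grip 27 mm in diameter and 50 mm long (98 to 148 mm from the pivot) on a steel stem 12 mm in diameter; its z axis points up along the lever.
- lever_stem (a point): Point on the axis of the stem, 58 mm from the pivot, about at the gate plate. Fully home in a slot it lies about 21 to 22 mm from the box's middle along the box's x.
- index_peg: The standing peg: bare steel, 10 mm in diameter on a 15 mm collar, 28 mm tall. Origin at its foot, on the gate plate; axes as the box's. It stands 44 mm to the right of the box's middle (y = -44 mm) and 21 mm to the far or near side of it (x = +21 or -21 mm): beside the end of the far right or of the near right slot. That slot is the one wanted.
- button_a: Low steel button, 15 mm in diameter, 4 mm high, on the gate plate beside the end of the other right-hand slot, not wanted; offsets as the peg's.
- button_b: Second low steel button, as the first, beside the end of the far left slot (x = +21, y = +44 mm), not wanted. The near left slot, where the lever starts, has no mark.
- brush: Loose dusting brush with wooden handle, 204 x 39 x 18 mm, lying fore and aft on the bench to the near side of the box. Origin: centre of the underside.
- wheel_0: Loose black caster wheel lying flat, 68 mm in diameter, 17 mm high, beyond the box. Origin: centre of the underside.
- bit_block: Loose wooden block with upright screw bits, 36 x 100 mm, 56 mm high, to the near left of the box. Origin: centre of the underside.

How it is judged:
At the end, for the whole second after the job is handed in: The lever is at rest in the slot beside the peg, its stem at the gate level with the peg along the slot within 3.5 mm (about 0.32 rad or more of the 0.392 rad tilt) and within 35 mm of it (x of lever_stem in the frame of index_peg between -0.0035 and 0.0035 m and horizontal distance between lever_stem and index_peg below 0.035 m and velocity of joint yoke between -0.05 and 0.05 rad/s and velocity of joint lever between -0.05 and 0.05 rad/s); the robot touches nothing.
It fails at once if the lever was run deep into the slot marked by a low button (within 8 mm of its end at the gate) ((x of lever_stem in the frame of button_a between -0.008 and 0.008 m and horizontal distance between lever_stem and button_a below 0.036 m) or (x of lever_stem in the frame of button_b between -0.008 and 0.008 m and horizontal distance between lever_stem and button_b below 0.036 m)).
It fails at once if the handle was taken between the fingers (contact force between the fingers and feed_box above 0.5 N and x of the grasp point in the frame of lever_grip between -0.013 and 0.013 m and y of the grasp point in the frame of lever_grip between -0.013 and 0.013 m and z of the grasp point in the frame of lever_grip below 0.036 m).
It fails at once if the brush, the wheel or the bit block was moved more than 20 mm (distance of any of brush, wheel_0, bit_block from where it was at the start of the episode above 0.02 m).
It also fails if it takes over 61 s, if anything falls off the work surface, if the arm or the gripper's body presses on something with over 40 N, if the wrist force passes 120 N, or if a joint passes its speed limit or range.

## Working session

There is one attempt and no reset: what is moved stays moved. The work goes in short steps, each a Python script; the robot and the scene stay as the last script left them, time stands still between calls to the robot, and variables do not carry over. Pictures are saved under pics/ and viewed, and the job is handed in when it is done.

```bash
mkdir -p pics
python3 - <<'E'
from bench import robot
import cv2
s=robot.sense();print(s)
for n in("side","top"):
    im=robot.snapshot(n);cv2.imwrite(f"pics/{n}0.png",im)
    c=robot.camera_info(n);print(n,c)
    for q in["feed_box","lever_grip","index_peg","button_a","brush","wheel_0","bit_block","gate","lever_stem"]:
        try:print(q,[(r["position"],round(r["score"],2)) for r in robot.search_frame(q,n)])
        except Exception as e:print(q,e)
print(robot.sense()["clock"])
E
```

```text
{'clock': 0.0, 'qpos': array([ 1.22039827e+00,  1.24503769e-01,  1.65165584e+00,  6.76855138e-06,
        1.36751296e+00, -8.25888091e-02]), 'dq': array([ 1.25957485e-03, -8.52721644e-04, -1.51483203e-03,  7.23155665e-04,
       -9.22628131e-05,  1.30484650e-03]), 'tau': array([ 1.58501309e-03, -4.23608315e+01, -3.65459526e+01,  1.62449186e-05,
        6.96966905e-03, -7.77084210e-06]), 'position': array([0.17179356, 0.62619996, 0.20306468]), 'tool_rot': array([-2.26626570e-04,  1.33505430e-01,  9.91047536e-01, -1.01497274e-03]), 'wrist_force': array([-0.38016442, -0.49972083, -0.20924886]), 'wrist_torque': array([ 0.06451489, -0.01076231,  0.03143774]), 'grip_width': 0.08544376902947101}
side {'camera_matrix': array([[386.61368113,   0.        , 283.68017305],
       [  0.        , 386.61368113, 205.86820771],
       [  0.        ,   0.        ,   1.        ]]), 'distortion': array([-0.05795215,  0.        ,  0.        ,  0.        ,  0.        ]), 'extrinsics': array([[-0.98951575,  0.0831981 , -0.11805362,  0.44228106],
       [-0.14323581, -0.67001033,  0.72840213,  0.77151085],

[... 634 characters left out ...]
.        ]), 'extrinsics': array([[ 2.05388936e-02,  9.92035716e-01, -1.24271044e-01,
         4.58899329e-01],
       [-9.99788556e-01,  2.05037212e-02, -1.56212579e-03,
         5.90050128e-02],
       [ 9.98334262e-04,  1.24276852e-01,  9.92247080e-01,
         9.98457754e-01],
       [ 0.00000000e+00,  0.00000000e+00,  0.00000000e+00,
         1.00000000e+00]])}
feed_box [([337.8, 186.8], 0.88)]
lever_grip [([326.7, 188.6], 0.6)]
index_peg [([366.2, 176.7], 0.59)]
button_a []
brush [([368.9, 309.2], 0.85), ([336.2, 187.6], 0.52)]
wheel_0 [([391.7, 132.7], 0.82)]
bit_block [([200.3, 246.7], 0.92)]
gate [([337.0, 188.7], 0.71), ([325.7, 188.3], 0.58)]
lever_stem [([325.5, 190.8], 0.5)]
1.0
```

Run:
```python
import cv2
a=cv2.imread("pics/top0.png");b=cv2.imread("pics/side0.png")
cv2.imwrite("pics/top0c.png",cv2.resize(a[120:260,250:430],None,fx=4.2,fy=4.2,interpolation=cv2.INTER_CUBIC))
cv2.imwrite("pics/side0c.png",cv2.resize(b[120:270,180:380],None,fx=4,fy=4,interpolation=cv2.INTER_CUBIC))
```

```text
(no output)
```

View pics/top0.png

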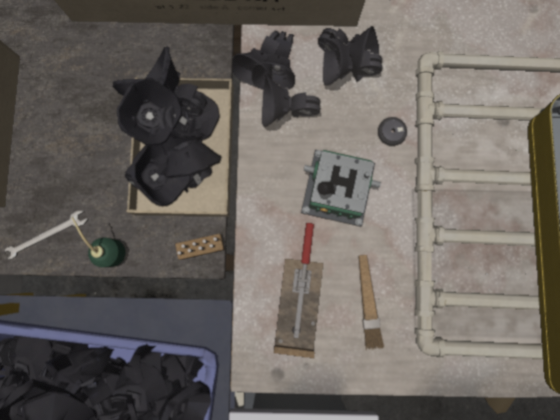

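View pics/top0c.png

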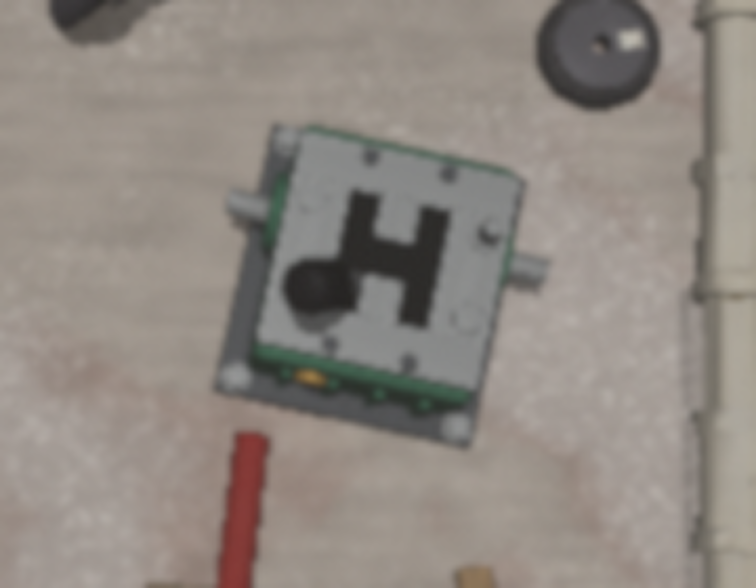

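View pics/side0c.png

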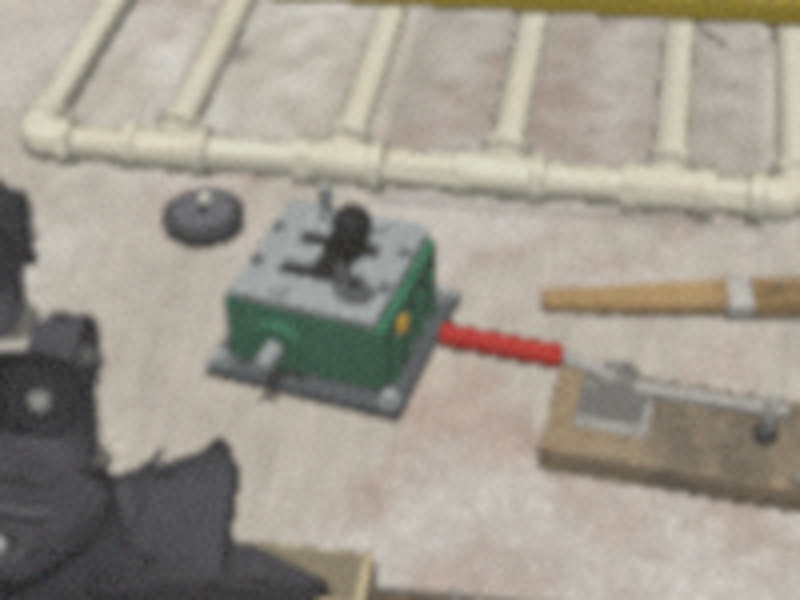

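View pics/side0.png

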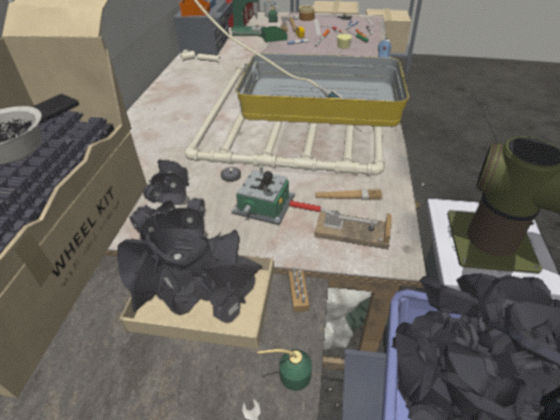

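The top view shows the peg at about (366,175), beside the far right slot. Button_a is at about (361,196) beside the near right slot and button_b is at about (324,168) beside the far left. So the far right slot is the target. Next I'll fit the box pose and lever tilt.

```bash
cat > h.py <<'E'
import numpy as np,cv2
from scipy.optimize import least_squares
from bench import robot
def proj(P,n):
    c=robot.camera_info(n);E=np.linalg.inv(c["extrinsics"]);p=(E[:3,:3]@np.atleast_2d(P).T).T+E[:3,3]
    p=p*[1,-1,-1]
    return cv2.projectPoints(p.reshape(-1,1,3),np.zeros(3),np.zeros(3),c["camera_matrix"],c["distortion"])[0].reshape(-1,2)
def b2w(P,q):
    c,s=np.cos(q[2]),np.sin(q[2]);P=np.atleast_2d(P)
    return np.c_[q[0]+c*P[:,0]-s*P[:,1],q[1]+s*P[:,0]+c*P[:,1],P[:,2]]
def lev(a,b,r): return np.array([np.sin(a)*np.cos(b)*r,np.sin(b)*r,.02+np.cos(a)*np.cos(b)*r])
E
python3 - <<'E'
from h import *
obj=np.array([[31,26],[31,10],[31,-10],[31,-26],[-31,-10],[-31,-26],[21,44],[-21,-44],[21,-44]])/1000
z=[.078]*6+[.082,.082,.106]
obj=np.c_[obj,z]
crop=np.array([[354,190],[381,196],[422,205],[449,212],[399,320],[427,327],[313,200],[465,318],[488,226]])
pix=(crop+.5)/4.2-.5+[250,120]
r=least_squares(lambda q:(proj(b2w(obj,q),"top")-pix).ravel(),[.5,-.07,-.2],x_scale=[.01,.01,.1])
q=r.x;print(q);print(np.round(r.fun.reshape(-1,2),2))
# lever: handle top px in top image, mid handle in side
for b in(.28,.3,.32):
  t=(np.array([312,284])+.5)/4.2-.5+[250,120]
  a=least_squares(lambda a:(proj(b2w(lev(a[0],b,.148),q),"top")-t).ravel(),[-.3]);print(b,a.x,a.fun)
a=a.x[0]
np.save("q.npy",q)
im=cv2.imread("pics/top0.png");im2=cv2.imread("pics/side0.png")
def draw(im,n,o,s,f):
    im=cv2.resize(im[o[1]:o[1]+140,o[0]:o[0]+180],None,fx=4.2,fy=4.2,interpolation=cv2.INTER_CUBIC)
    H=np.array([[31,26],[31,10],[10,10],[10,-10],[31,-10],[31,-26],[-31,-26],[-31,-10],[-10,-10],[-10,10],[-31,10],[-31,26]])/1000
    P=proj(b2w(np.c_[H,[.078]*12],q),n)
    cv2.polylines(im,[np.int32((P-o)*4.2)],True,(0,0,255),1)
    L=proj(np.vstack([b2w(lev(f,.3,x),q) for x in(.058,.098,.148)]),n)
    cv2.polylines(im,[np.int32((L-o)*4.2)],False,(0,255,255),1)
    F=proj(b2w(np.array([[75,70,0],[75,-70,0],[-75,-70,0],[-75,70,0]])/1000,q),n)
    F2=proj(b2w(np.array([[70,75,0],[70,-75,0],[-70,-75,0],[-70,75,0]])/1000,q),n)
    cv2.polylines(im,[np.int32((F2-o)*4.2)],True,(255,0,0),1)
    return im
cv2.imwrite("pics/ov_top.png",draw(im,"top",np.array([250,120]),0,a))
cv2.imwrite("pics/ov_side.png",draw(im2,"side",np.array([180,130]),0,a))
E
```

```text
[ 0.63977821 -0.07015213 -0.19890916]
[[-1.02 -0.35]
 [-0.   -0.15]
 [-0.44 -0.26]
 [ 0.6  -0.3 ]
 [-0.87  0.81]
 [-0.01  0.8 ]
 [-0.42 -0.44]
 [ 0.7  -0.13]
 [ 1.42 -0.01]]
0.28 [-0.25824502] [-0.79949746 -0.18368435]
0.3 [-0.25843533] [-2.27377032 -0.52132738]
0.32 [-0.25867243] [-3.73775675 -0.85524613]
```

View pics/ov_top.png

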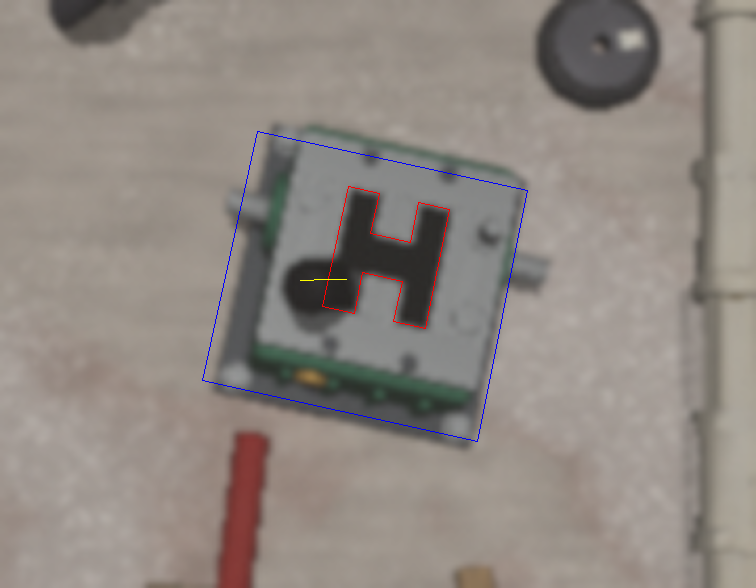

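View pics/ov_side.png

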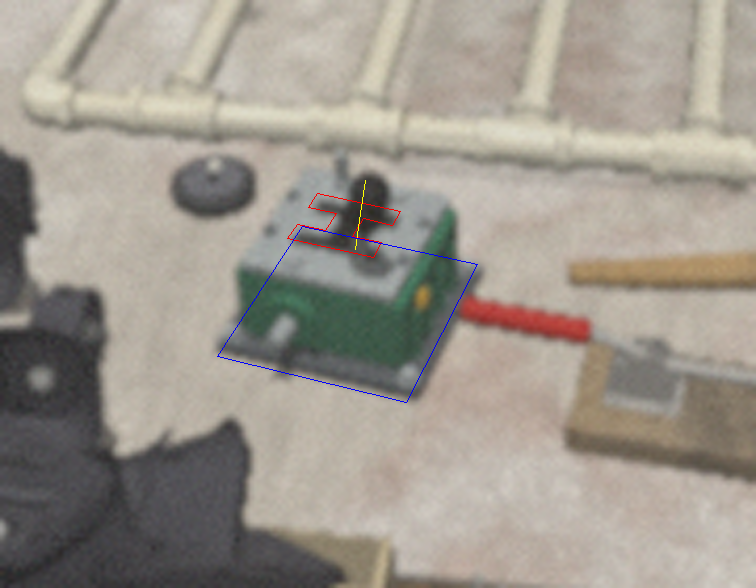

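Run:
```python
import cv2
b=cv2.imread("pics/side0.png");a=cv2.imread("pics/top0.png")
def g(im,x,y,w,h,s,n):
    o=cv2.resize(im[y:y+h,x:x+w],None,fx=s,fy=s,interpolation=cv2.INTER_CUBIC)
    for i in range(0,w,10):cv2.line(o,(i*s,0),(i*s,6 if i%50 else 14),(0,0,255),1);cv2.putText(o,str(x+i),(i*s,20),0,.35,(0,0,255))
    for i in range(0,h,10):cv2.line(o,(0,i*s),(6,i*s),(0,0,255),1);cv2.putText(o,str(y+i),(8,i*s+4),0,.35,(0,0,255))
    cv2.imwrite(n,o)
g(b,230,160,70,65,9,"pics/s9.png");g(a,298,145,86,84,7,"pics/t7.png")
```

```text
(no output)
```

View pics/s9.png

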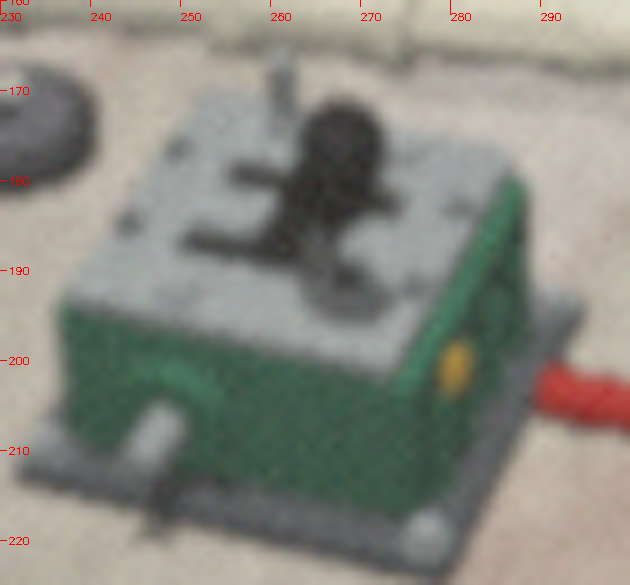

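View pics/t7.png

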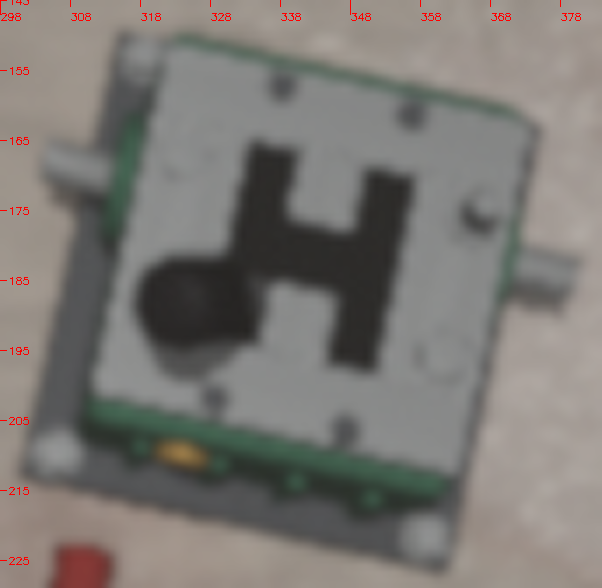

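```bash
cat > fit.py <<'E'
from h import *
m=1e-3
T=[([31,26,78],[250,143]),([31,10,78],[298,150]),([31,-10,78],[365,168]),([31,-26,78],[413,178]),([-31,-26,78],[376,372]),([-31,-10,78],[330,362]),
([10,10,78],[290,222]),([10,-10,78],[356,236]),([-10,-10,78],[337,290]),([-21,-44,82],[438,357]),([-75,70,5],[22,470]),([-75,-70,5],[447,572]),([75,70,5],[122,32])]
S=[([-75,70,0],[440,580]),([75,70,0],[15,473]),([31,18,78],[180,240]),([31,-18,78],[230,172]),([-31,-18,78],[398,208]),([21,-44,106],[281,58]),([21,-44,78],[282,125])]
def f(q,which):
    o=[];z=np.array([0,0,q[3]])
    if "t" in which:o.append(proj(b2w(np.array([t[0] for t in T])*m,q)+z,"top")-(np.array([t[1] for t in T])/7-.5+.07+[298,145]))
    if "s" in which:o.append(proj(b2w(np.array([t[0] for t in S])*m,q)+z,"side")-(np.array([t[1] for t in S])/9-.5+.06+[230,160]))
    return np.vstack(o)
for w in("t","s","ts"):
  for fz in(0,1):
    r=least_squares(lambda q:f(np.r_[q[:3],q[3]*fz],w).ravel(),[.64,-.07,-.2,0],x_scale=[.01,.01,.1,.01]);print(w,np.round(r.x,4),"rms",np.sqrt(np.mean(r.fun**2)))
    if w=="ts":print(np.round(r.fun.reshape(-1,2),1).tolist())
E
python3 fit.py
```

```text
t [ 0.64   -0.0706 -0.2073  0.    ] rms 0.5383980065245505
t [ 0.6431 -0.0729 -0.2069 -0.0165] rms 0.43383717624301626
s [ 0.6398 -0.0696 -0.2103  0.    ] rms 0.6814981576895852
s [ 0.6463 -0.0954 -0.207  -0.0223] rms 0.4227181819204463
ts [ 0.64   -0.0705 -0.2076  0.    ] rms 0.599210402769642
[[-0.1, -0.7], [0.5, 0.0], [0.2, -0.4], [0.8, -0.2], [0.0, 0.6], [-0.9, 0.3], [-0.5, -0.7], [-0.6, -0.6], [0.2, 0.9], [0.9, -0.3], [-0.7, 0.9], [-0.2, 0.4], [-0.5, -0.2], [0.2, 1.1], [-0.4, 1.1], [0.1, -1.2], [-0.5, -1.1], [0.6, -0.8], [-0.1, -0.5], [0.3, -0.3]]
ts [ 0.6403 -0.071  -0.2082 -0.0019] rms 0.5718085290680562
[[0.0, -0.6], [0.6, 0.1], [0.3, -0.4], [0.9, -0.1], [0.1, 0.5], [-0.8, 0.2], [-0.3, -0.7], [-0.5, -0.5], [0.3, 0.9], [1.0, -0.3], [-0.5, 0.8], [-0.2, 0.3], [-0.3, -0.1], [0.1, 1.4], [-0.4, 1.4], [0.0, -0.8], [-0.5, -0.7], [0.5, -0.4], [-0.2, -0.1], [0.3, 0.1]]
```

```bash
cat >> h.py <<'E'
Q=np.array([.640,-.0705,-.2077])
from scipy.spatial.transform import Rotation as R
def ori(off=0):
    # tool z down; tool x along box x rotated by off
    M=R.from_euler("z",Q[2]+off).as_matrix()@np.diag([1,-1,-1.])
    x,y,z,w=R.from_matrix(M).as_quat();return np.array([w,x,y,z])
def W(x,y,z): return b2w(np.array([x,y,z]),Q)[0]
def boxf():
    s=robot.sense();c,n=np.cos(Q[2]),np.sin(Q[2]);f=s["wrist_force"];return np.array([c*f[0]+n*f[1],-n*f[0]+c*f[1],f[2]])
def boxp():
    p=robot.sense()["position"];d=p[:2]-Q[:2];c,n=np.cos(Q[2]),np.sin(Q[2]);return np.array([c*d[0]+n*d[1],-n*d[0]+c*d[1],p[2]])
E
python3 - <<'E'
from h import *
t=np.array([185,303])/7-.43+[298,145]
a=least_squares(lambda a:(proj(b2w(lev(a[0],a[1],.148),Q),"top")-t).ravel(),[-.3,.3]);print(a.x)
for off in(0,np.pi,np.pi/2,-np.pi/2):
  for p in[(-.075,.036,.3),(-.075,.036,.122),(0,.075,.122),(.02,-.033,.122)]:
    j=robot.solve_ik(W(*p),ori(off));print(round(off,2),p,None if j is None else np.round(j,2))
E
```

```text
[-0.2702307   0.26586736]
0 (-0.075, 0.036, 0.3) [-0.13 -0.09  1.7  -0.    1.52  1.65]
0 (-0.075, 0.036, 0.122) [-0.13  0.02  1.9  -0.    1.22  1.65]
0 (0, 0.075, 0.122) [-0.08  0.2   1.71 -0.    1.23  1.7 ]
0 (0.02, -0.033, 0.122) [-0.24  0.21  1.7  -0.    1.24  1.54]
3.14 (-0.075, 0.036, 0.3) [-0.13 -0.09  1.7  -0.    1.52 -1.49]
3.14 (-0.075, 0.036, 0.122) [-0.13  0.02  1.9  -0.    1.22 -1.49]
3.14 (0, 0.075, 0.122) [-0.08  0.2   1.71 -0.    1.23 -1.44]
3.14 (0.02, -0.033, 0.122) [-0.24  0.21  1.7  -0.    1.24 -1.61]
1.57 (-0.075, 0.036, 0.3) [-0.13 -0.09  1.7  -0.    1.52  0.08]
1.57 (-0.075, 0.036, 0.122) [-0.13  0.02  1.9  -0.    1.22  0.08]
1.57 (0, 0.075, 0.122) [-0.08  0.2   1.71 -0.    1.23  0.13]
1.57 (0.02, -0.033, 0.122) [-0.24  0.21  1.7  -0.    1.24 -0.04]
-1.57 (-0.075, 0.036, 0.3) None
-1.57 (-0.075, 0.036, 0.122) None
-1.57 (0, 0.075, 0.122) None
-1.57 (0.02, -0.033, 0.122) None
```

Run:
```python
from h import *
p=robot.sense()["position"]
robot.move_l(p+[0,0,.15],feed=.3)
robot.set_gripper(0.0,20)
robot.movep(W(-.085,.036,.3),ori())
robot.move_l(W(-.085,.036,.124),feed=.2)
f0=boxf();print(robot.sense()["clock"],f0,boxp(),robot.sense()["grip_width"])
for x in(-.07,-.062,-.055,-.048,-.04,-.033,-.028):
    robot.move_l(W(x,.036,.124),feed=.06);print(x,np.round(boxf()-f0,1),np.round(boxp(),4),round(robot.sense()["clock"],2))
cv2.imwrite("pics/t1.png",robot.snapshot("top"));cv2.imwrite("pics/s1.png",robot.snapshot("side"))
a=cv2.imread("pics/t1.png")[130:250,270:430];b=cv2.imread("pics/s1.png")[120:240,200:330]
cv2.imwrite("pics/t1c.png",cv2.resize(a,None,fx=4.5,fy=4.5));cv2.imwrite("pics/s1c.png",cv2.resize(b,None,fx=5,fy=5))
```

```text
6.125 [-0.66392002  0.34882186  1.10070854] [-0.08396339  0.0361598   0.12550915] 1.0150627235077834e-05
-0.07 [ 0.8 -0.8 -1.7] [-0.0693  0.036   0.1244] 6.53
-0.062 [ 0.  -0.7 -0.8] [-0.0617  0.036   0.124 ] 6.81
-0.055 [-0.2 -0.3 -0.1] [-0.0549  0.0361  0.124 ] 7.08
-0.048 [ 0.2 -0.3  0.1] [-0.0475  0.036   0.1244] 7.34
-0.04 [-0.7  0.2  1.2] [-0.0394  0.0359  0.1243] 7.62
-0.033 [ 0.2 -0.9  1.2] [-0.0325  0.0359  0.124 ] 7.89
-0.028 [-0.6 -0.3 -0.3] [-0.0281  0.0359  0.1232] 8.14
```

View pics/t1c.png

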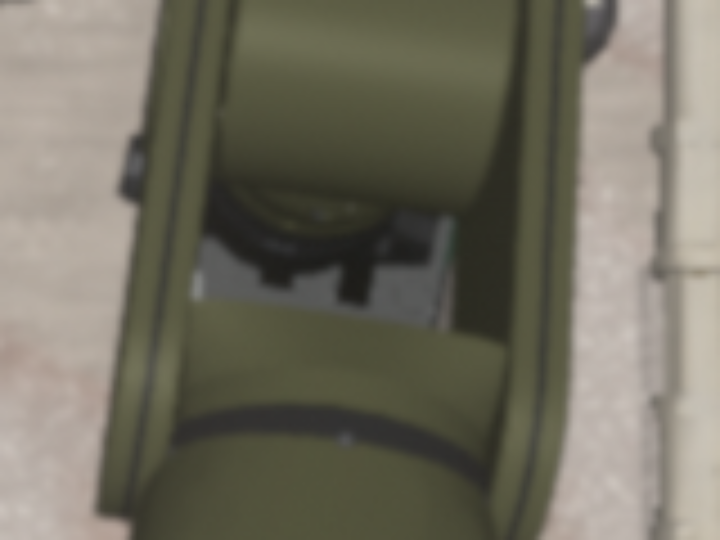

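View pics/s1c.png

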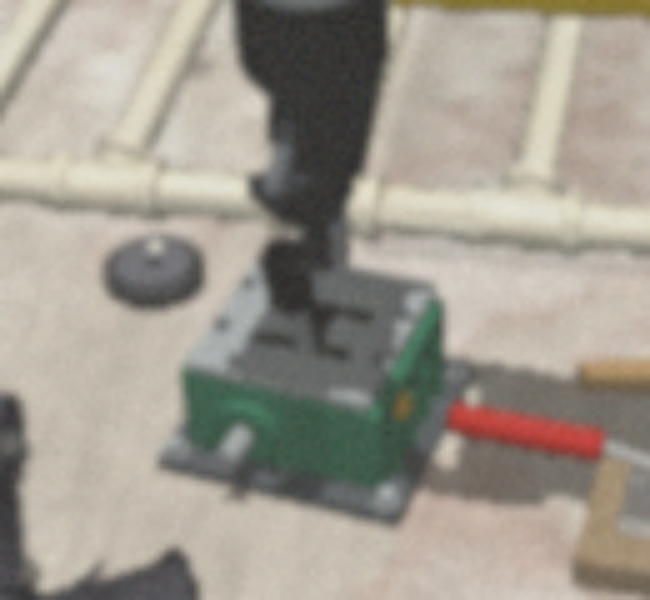

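```bash
cat >> h.py <<'E'
def ov(src,cam,dst,states,x0,y0,w,h,s):
    im=cv2.resize(cv2.imread(src)[y0:y0+h,x0:x0+w],None,fx=s,fy=s,interpolation=cv2.INTER_CUBIC)
    cols=[(0,0,255),(0,255,255),(255,128,0),(0,255,0)]
    for (a,b),c in zip(states,cols):
        u=np.array(lev(a,b,1))-[0,0,.02]
        e1=np.cross(u,[1,0,0]);e1/=np.linalg.norm(e1);e2=np.cross(u,e1)
        for r,rad in((.058,.006),(.098,.0135),(.148,.0135)):
            C=[lev(a,b,r)+rad*(np.cos(t)*e1+np.sin(t)*e2) for t in np.linspace(0,2*np.pi,30)]
            P=proj(b2w(np.array(C),Q),cam)+.5
            cv2.polylines(im,[np.int32((P-[x0,y0])*s)],True,c,1)
    H=np.array([[31,26],[31,10],[10,10],[10,-10],[31,-10],[31,-26],[-31,-26],[-31,-10],[-10,-10],[-10,10],[-31,10],[-31,26]])/1000
    P=proj(b2w(np.c_[H,[.078]*12],Q),cam)+.5
    cv2.polylines(im,[np.int32((P-[x0,y0])*s)],True,(255,0,255),1)
    cv2.imwrite(dst,im)
E
python3 - <<'E'
from h import *
ov("pics/s1.png","side","pics/s1o.png",[(0,.3),(.1,.3)],230,150,70,65,9)
ov("pics/side0.png","side","pics/s0o.png",[(-.27,.28)],230,150,70,65,9)
E
```

```text
(no output)
```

View pics/s1o.png

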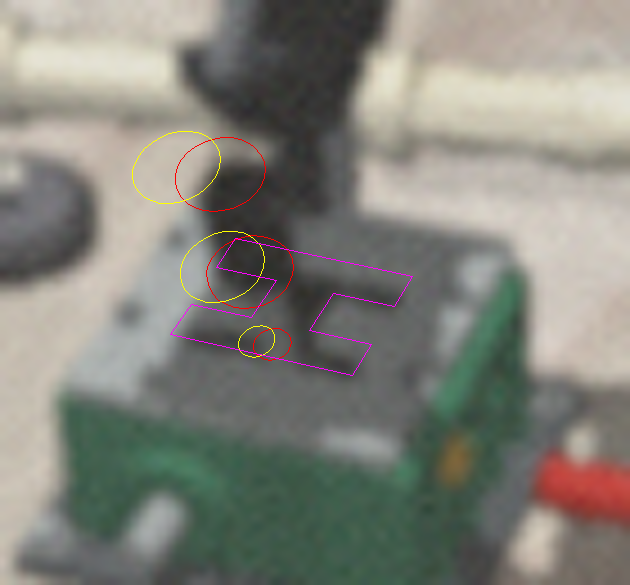

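View pics/s0o.png

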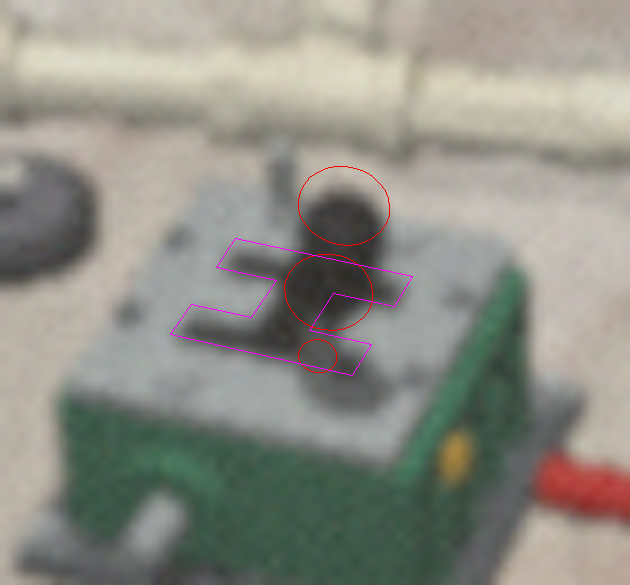

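```bash
cat >> fit.py <<'E'
print("plate only")
T0,S0=T,S
T=[t for t in T0 if t[0][2]>50];S=[t for t in S0 if t[0][2]>50]
for w in("t","s","ts"):
    r=least_squares(lambda q:f(q,w).ravel(),[.64,-.07,-.2,0],x_scale=[.01,.01,.1,.01]);print(w,np.round(r.x,4),"rms",np.sqrt(np.mean(r.fun**2)))
    if w=="ts":print(np.round(r.fun.reshape(-1,2),1).tolist())
print("foot only")
T=[t for t in T0 if t[0][2]<50];S=[t for t in S0 if t[0][2]<50]
for w in("t","ts"):
    r=least_squares(lambda q:f(q,w).ravel(),[.64,-.07,-.2,0],x_scale=[.01,.01,.1,.01]);print(w,np.round(r.x,4),"rms",np.sqrt(np.mean(r.fun**2)))
    print(np.round(r.fun.reshape(-1,2),1).tolist())
E
python3 fit.py|sed -n '/plate/,$p'
python3 - <<'E'
from h import *
ov("pics/top0.png","top","pics/t0o.png",[(-.27,.28)],298,145,86,84,7)
E
```

```text
plate only
t [ 0.645  -0.0745 -0.198  -0.0268] rms 0.43615761553546656
s [ 0.6409 -0.0728 -0.208  -0.0048] rms 0.34863845131616533
ts [ 0.6403 -0.0709 -0.2003 -0.0034] rms 0.4630645339679879
[[-0.2, -0.4], [0.4, 0.2], [0.1, -0.3], [0.7, -0.1], [0.1, 0.6], [-0.8, 0.3], [-0.5, -0.5], [-0.6, -0.5], [0.2, 1.0], [1.0, -0.3], [0.1, -0.3], [-0.6, -0.2], [0.5, -0.0], [-0.3, 0.3], [0.1, 0.5]]
foot only
t [ 0.6422 -0.0725 -0.2097 -0.0089] rms 0.17643015621408475
[[-0.0, 0.3], [-0.1, -0.2], [0.2, -0.1]]
ts [ 0.6401 -0.0715 -0.2103  0.0027] rms 0.35542713353147537
[[-0.3, 0.6], [0.3, 0.3], [0.2, -0.6], [0.1, 0.2], [-0.5, 0.1]]
```

View pics/t0o.png

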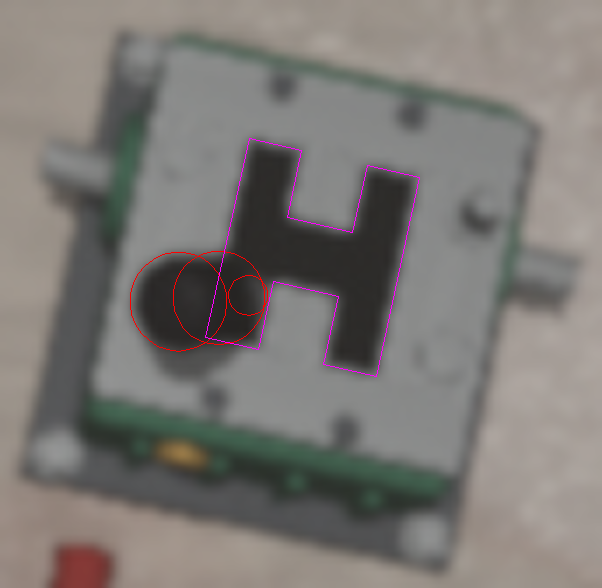

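Run:
```python
from h import *
robot.move_l(W(-.023,.036,.124),feed=.05)
robot.move_l(W(-.06,.036,.124),feed=.2)
robot.move_l(W(-.06,.09,.124),feed=.2)
cv2.imwrite("pics/s2.png",robot.snapshot("side"));cv2.imwrite("pics/t2.png",robot.snapshot("top"))
print(robot.sense()["clock"],boxp())
ov("pics/s2.png","side","pics/s2o.png",[(0,.28)],230,150,70,65,9)
ov("pics/t2.png","top","pics/t2o.png",[(0,.28)],298,145,86,84,7)
```

```text
9.3417 [-0.0595577   0.08959172  0.12398455]
```

View pics/s2o.png

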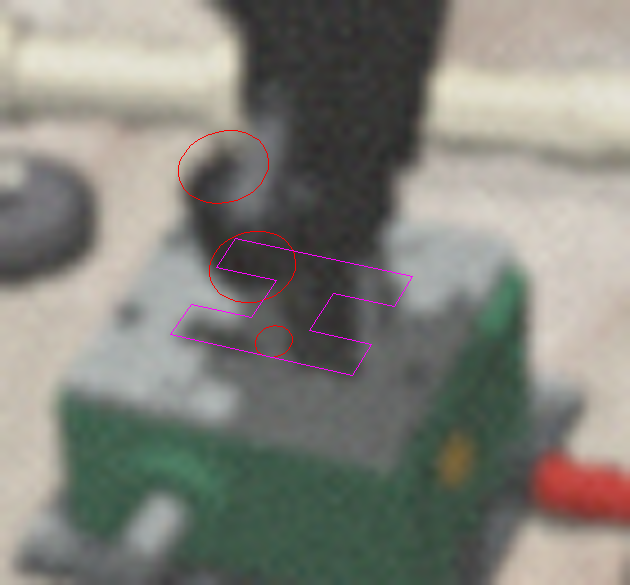

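View pics/t2o.png

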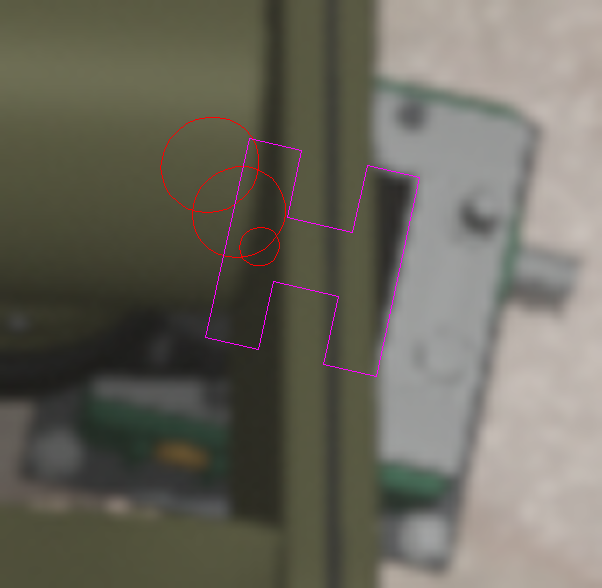

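Run:
```python
from h import *
robot.move_l(W(-.14,.09,.2),feed=.3)
cv2.imwrite("pics/s3.png",robot.snapshot("side"))
print(robot.sense()["clock"],boxp())
ov("pics/s3.png","side","pics/s3o.png",[(-.03,.28)],230,150,70,65,9)
```

```text
9.9083 [-0.13979642  0.08943444  0.19884098]
```

View pics/s3o.png

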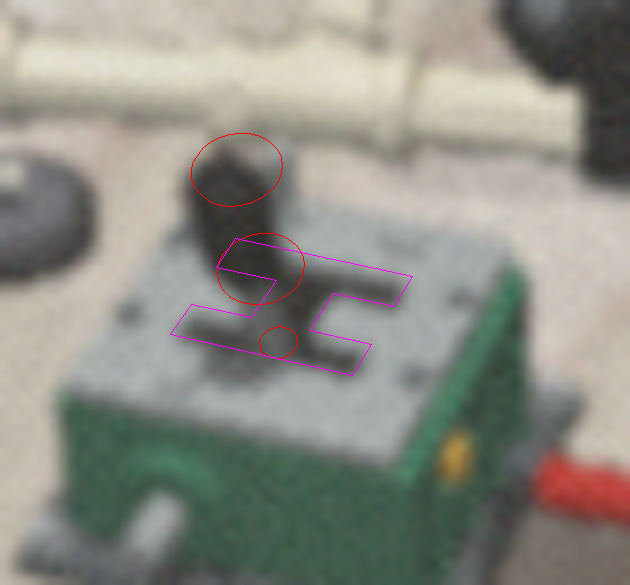

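Run:
```python
from h import *
robot.move_l(W(-.02,.095,.2),feed=.3)
robot.move_l(W(-.001,.09,.124),feed=.2)
robot.wait(.2);f0=boxf();print(robot.sense()["clock"],f0,boxp())
y=.08
while y>-.016:
    robot.move_l(W(-.001,y,.124),feed=.05)
    F=np.mean([boxf()-f0 for _ in range(1)],0);print(round(y,3),np.round(F,1),np.round(boxp()*1000,1),round(robot.sense()["clock"],2))
    if F[1]>9 and y<.03:break
    y-=.008 if y>.01 else .004
    if F[1]>15:break
cv2.imwrite("pics/s4.png",robot.snapshot("side"))
ov("pics/s4.png","side","pics/s4o.png",[(-.02,-.3)],230,150,70,65,9)
```

```text
11.2 [-0.46665567  0.26221987  0.84251212] [-2.81397093e-06  9.03597859e-02  1.26504443e-01]
0.08 [ 0.3 -0.2 -0.7] [ -0.9  79.5 124.2] 11.55
0.072 [ 1.3 -0.5 -1.1] [ -1.   71.6 123.9] 11.86
0.064 [ 0.9  1.  -1.4] [ -1.   63.7 124. ] 12.17
0.056 [0.1 1.9 2.9] [ -0.6  56.1 124.8] 12.47
0.048 [0.1 1.6 2.1] [ -0.7  47.6 124.3] 12.78
0.04 [0.6 1.4 0.9] [ -1.2  39.4 123.5] 13.09
0.032 [0.9 0.9 0.2] [ -1.3  31.4 123.5] 13.4
0.024 [ 0.6  1.3 -0.4] [ -1.2  23.5 123.7] 13.71
0.016 [1.  0.5 0.3] [ -1.1  15.5 123.8] 14.02
0.008 [ 1.1 -0.6 -1. ] [ -1.1   7.5 123.8] 14.32
0.004 [-0.1  1.2 -0.8] [ -1.2   3.8 123.7] 14.57
0.0 [ 0.5 -0.  -1.6] [ -1.1  -0.2 123.9] 14.82
-0.004 [ 0.5  0.6 -1.6] [ -1.1  -4.3 123.9] 15.07
-0.008 [ 0.5  0.5 -0.1] [ -1.   -8.3 124.1] 15.32
-0.012 [-0.1  0.7 -1.5] [ -1.  -12.3 124. ] 15.57
```

View pics/s4o.png

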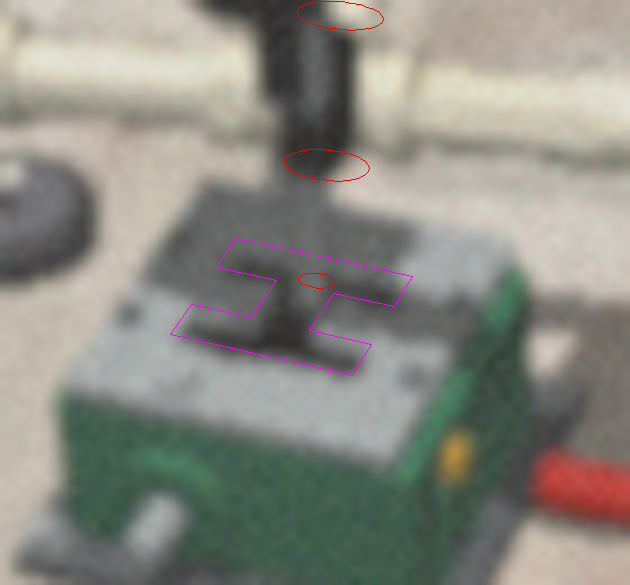

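Run:
```python
from h import *
y=-.014
f0=np.array([-.47,.26,.84])
while y>-.027:
    robot.move_l(W(-.001,y,.124),feed=.05);robot.wait(.1)
    F=np.mean([boxf()-f0 for _ in range(1)],0);print(round(y,3),np.round(F,1),np.round(boxp()*1000,1),round(robot.sense()["clock"],2))
    if F[1]>7:break
    y-=.002
robot.move_l(W(-.001,.03,.124),feed=.2)
robot.move_l(W(-.10,.03,.2),feed=.3)
cv2.imwrite("pics/s5.png",robot.snapshot("side"))
ov("pics/s5.png","side","pics/s5o.png",[(-.02,-.3)],230,140,70,65,9)
```

```text
-0.014 [ 0.9  0.3 -0.6] [ -1. -14. 124.] 15.97
-0.016 [-0.5  1.  -1. ] [ -1. -16. 124.] 16.32
-0.018 [ 0.5  0.8 -1.1] [ -1.  -18.1 124. ] 16.68
-0.02 [ 1.5 -0.  -1.5] [ -1.  -20.1 124. ] 17.02
-0.022 [ 0.3 -0.3  0.1] [ -0.9 -22.1 124.1] 17.38
-0.024 [-0.3  1.1 -0.5] [ -0.9 -23.9 124.2] 17.73
-0.026 [0.6 4.8 0.5] [ -0.9 -25.4 124.3] 18.07
```

View pics/s5o.png

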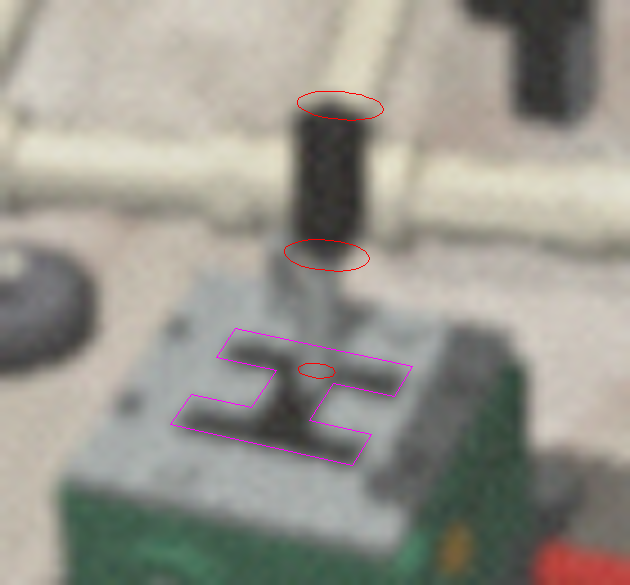

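Run:
```python
from h import *
robot.move_l(W(-.075,-.038,.16),feed=.3)
robot.move_l(W(-.06,-.038,.124),feed=.2)
robot.wait(.2);f0=boxf();print(robot.sense()["clock"],f0)
x=-.04
while x<.036:
    robot.move_l(W(x,-.038,.124),feed=.05);robot.wait(.1)
    F=boxf()-f0;print(round(x,3),np.round(F,1),np.round(boxp()*1000,1),round(robot.sense()["clock"],2))
    if F[0]<-8:break
    x+=.008 if x<.005 else .003
cv2.imwrite("pics/s6.png",robot.snapshot("side"))
ov("pics/s6.png","side","pics/s6o.png",[(.39,-.3)],220,140,70,65,9)
```

```text
20.0917 [-0.18164731  0.49970749 -0.01882139]
-0.04 [ 0.2 -0.2 -0.1] [-40.2 -38.  123.7] 20.74
-0.032 [-0.4 -0.2  0.6] [-32.  -38.  123.9] 21.15
-0.024 [ 0.4 -1.1  0.2] [-24.  -38.  123.9] 21.56
-0.016 [-0.2 -0.4  0.3] [-15.8 -38.  124. ] 21.97
-0.008 [-1.   0.3 -0.3] [ -7.7 -38.  124. ] 22.38
0.0 [-0.5  0.6  1.1] [  0.4 -38.1 124.1] 22.78
0.008 [ 0.4 -1.   0.5] [  8.4 -38.1 124.1] 23.19
0.011 [-0.1 -1.1 -0.5] [ 11.1 -38.  124. ] 23.54
0.014 [-0.3 -1.1 -0.2] [ 14.2 -38.  124.1] 23.89
0.017 [-0.1 -1.1 -0.6] [ 17.2 -38.  124.1] 24.24
0.02 [ 0.2 -0.2  0.5] [ 20.2 -38.  124.1] 24.59
0.023 [ 0.  -0.2  0.1] [ 23.3 -38.  124.1] 24.94
0.026 [-0.3 -0.2 -0.3] [ 26.2 -38.  124. ] 25.29
0.029 [-0.5 -0.4  0.2] [ 29.2 -38.  124. ] 25.64
0.032 [-0.6  0.3 -0.1] [ 32.2 -38.  124. ] 25.99
0.035 [-0.5  0.2  0.5] [ 35.1 -38.  124. ] 26.34
```

View pics/s6o.png

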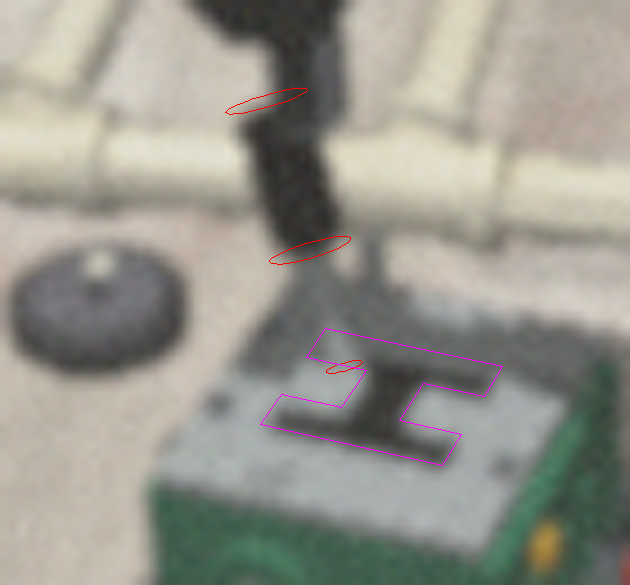

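Run:
```python
from h import *
p=robot.sense()["position"]
for c,n,o in((0,"side",(220,140)),):
  print(p,[(proj(W(.0351,-.038,z),n)[0]-o)*9 for z in(.124,.14,.15)], robot.sense()["grip_width"])
  print((proj(W(.021,-.044,.106),n)[0]-o)*9)
```

```text
[ 0.66653091 -0.11489554  0.12403823] [array([314.60763019, 186.24071602]), array([311.18966301, 145.13462825]), array([309.0221172 , 119.04358405])] 0.00036057522608578694
[365.68725145 229.38536814]
```

Run:
```python
from h import *
print([(proj(W(-.10,.03,z),"side")[0]-(230,140))*9 for z in(.2,.21,.22)])
print([(proj(W(-.14,.09,z),"side")[0]-(230,150))*9 for z in(.2,.21,.22)])
im=cv2.imread("pics/s6.png");cv2.imwrite("pics/s6z.png",cv2.resize(im[120:170,225:275],None,fx=12,fy=12,interpolation=cv2.INTER_CUBIC))
```

```text
[array([551.25128075, 190.87032993]), array([551.05499325, 161.76417825]), array([550.85544325, 132.26206265])]
[array([618.45788722, 254.78033814]), array([618.74101909, 225.11696928]), array([619.02711361, 195.02274837])]
```

View pics/s6z.png

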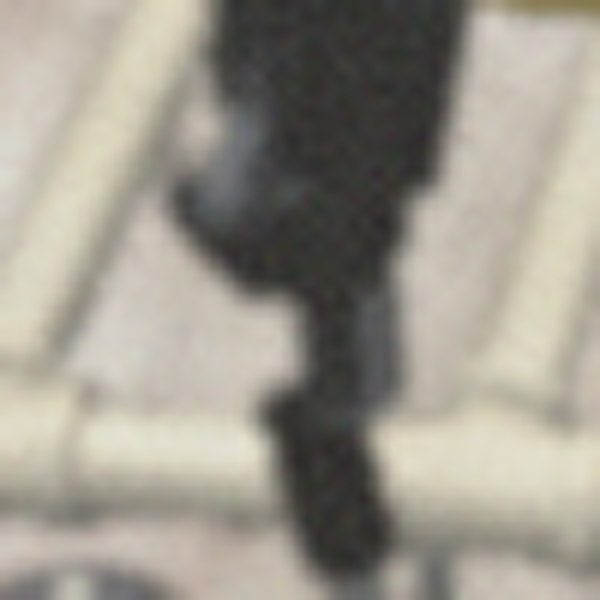

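Run:
```python
from h import *
robot.move_l(W(-.02,-.036,.124),feed=.2)
robot.move_l(W(-.02,-.036,.108),feed=.15)
robot.wait(.2);f0=boxf();print(robot.sense()["clock"],f0)
x=.0
while x<.040:
    robot.move_l(W(x,-.036,.108),feed=.05);robot.wait(.1)
    F=boxf()-f0;print(round(x,3),np.round(F,1),np.round(boxp()*1000,1),round(robot.sense()["clock"],2))
    if F[0]<-8 or abs(F[2])>8:break
    x+=.01 if x<.018 else .003
cv2.imwrite("pics/s7.png",robot.snapshot("side"))
ov("pics/s7.png","side","pics/s7o.png",[(.39,-.3)],220,140,70,65,9)
```

```text
27.275 [-0.33572284  0.07193599 -1.20777192]
0.0 [0.3 0.8 1.5] [ -0.2 -36.  107.8] 27.93
0.01 [-0.3 -0.   1.4] [ 10.  -36.  107.9] 28.38
0.02 [ 0.  -0.   1.3] [ 20.  -36.  107.9] 28.82
0.023 [0.5 0.2 0.4] [ 23. -36. 108.] 29.18
0.026 [-2.4  0.9  1. ] [ 25.3 -35.9 107.6] 29.52
0.029 [-8.9  0.4  3.2] [ 26.6 -35.9 107.2] 29.88
```

View pics/s7o.png

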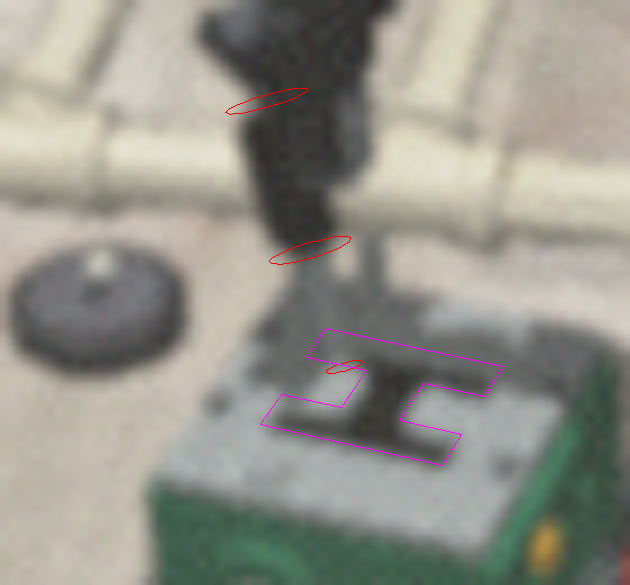

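Run:
```python
from h import *
robot.move_l(W(-.03,-.036,.11),feed=.2)
robot.move_l(W(-.16,-.02,.25),feed=.3)
robot.movep(W(-.2,.25,.3),ori());robot.wait(.3)
cv2.imwrite("pics/s8.png",robot.snapshot("side"));cv2.imwrite("pics/t8.png",robot.snapshot("top"))
print(robot.sense()["clock"],robot.sense()["wrist_force"])
for q in["brush","wheel_0","bit_block"]:print(q,[(r["position"],round(r["score"],2)) for r in robot.search_frame(q,"top")][:1])
ov("pics/s8.png","side","pics/s8o.png",[(.39,-.31)],220,140,70,65,9)
ov("pics/t8.png","top","pics/t8o.png",[(.39,-.31),(.32,-.31)],298,135,86,84,7)
```

```text
32.6333 [0.10593782 0.05157258 0.06528287]
brush [([369.6, 309.1], 0.64)]
wheel_0 [([392.8, 130.9], 0.65)]
bit_block [([216.1, 247.8], 0.55)]
```

View pics/s8o.png

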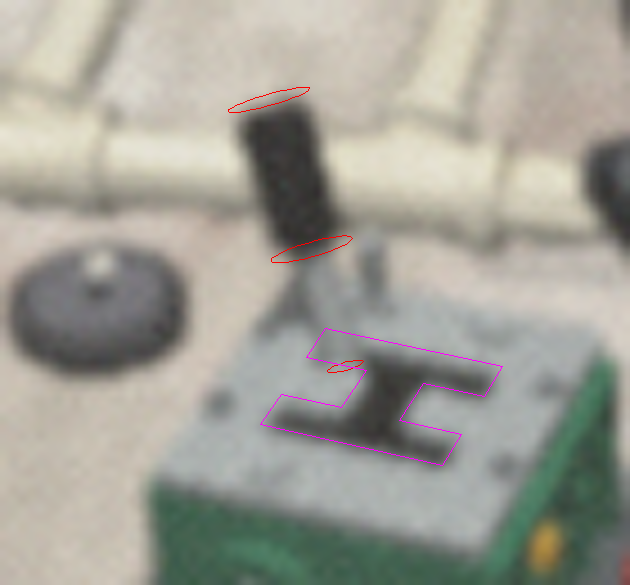

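View pics/t8o.png

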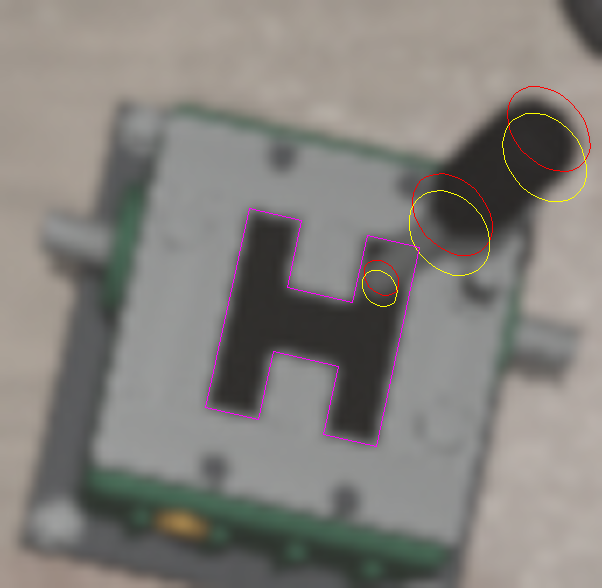

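View pics/t8.png

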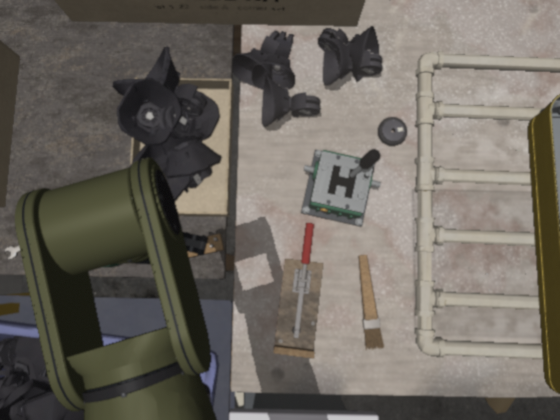

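Run:
```python
from bench import robot
print(robot.job_done(),robot.sense()["clock"])
```

```text
the job is handed in; nothing more can be done
the job is handed in; nothing more can be done
```

The lever stands in the far right slot, the one beside the peg, and I handed the job in at about 33 s of the 61 s allowed. I pushed it with the shut fingers only: forward to the cross slot, across to the right, then forward to its stop. The handle was never between the fingers.

**Final position:** The last push met a hard stop at about 9 N. In the final pictures the lever sits at roughly 0.37–0.39 rad fore-and-aft and leans about 0.3 rad to the right. The robot was clear of everything, with the wrist force near zero.

**Slots marked by buttons:** My pictures never showed the lever near the end of either one. It was at about -0.02 rad when it crossed over.

**Loose items:** The brush and wheel are within about 2 pixels of where they started. The bit block was partly hidden by the arm in the last picture, so its reported position shifted by about 16 pixels. The gripper never went near it at low height.

**Disagreements:**
- **Fingertip height:** In the side picture the fingertips looked about 20 mm higher than the reported tool position. The first forward push in the target slot therefore ended with the tips near the top of the handle and no stop felt, so I repeated it 16 mm lower and reached the stop.
- **Side camera:** Its calibration was off by about 1 pixel against the box pose I fitted.

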